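Raise the lane gate and push the parcel home

ROBOT

A 7-joint arm with a two-finger parallel gripper is mounted at the origin on a cart in front of the work surface, level with it; the furniture and walls round the work are solid. World frame = base frame: x ahead of the robot, y to its left, z up, the work surface at z = 0. Lengths are in m, angles in rad, forces in N, time in s.
With the tool pointing down it reaches from about 0.4 to 0.85 m from the base axis. Payload 4.5 kg.
Tool frame: the origin (TCP) lies on the centre line of the jaws, within the pads' length; the fingertips stand r.tip_extent ahead of it and the grasp point (between the pads) is the TCP (r.tip_extent is the distance from the TCP to the fingertips, in m); z points along the fingers, y is the line along which they close (so a half turn about z gives the same grasp; the last joint's range is limited). The gripper opens to 88 mm and grips with 3 to 60 N. Pads are 18 mm wide; open, the fingers measure 123 mm over their backs; the gripper's body (75 mm by 187 mm) begins 45 mm behind the grasp point.
Start: joints at [1.152, 0.689, -0.195, 1.565, 0.157, 0.902, -0.215], TCP at [0.273, -0.562, 0.258] pointing down, gripper open.
Joint ranges: [-3.01, 3.01], [-0.46, 2.08], [-1.47, 1.51], [0.13, 2.56], [-1, 4.14], [0.04, 2.09], [-2.66, 2.66]. Speed limits (rad/s): [2.57, 2.57, 3.14, 3.14, 3.14, 3.14, 3.14].

INTERFACE

Orientations are given as a unit quaternion [x, y, z, w].
In Python, from plant import sensors, vision, finish_job, r gives the robot as it stands. The module is installed in compiled form; this text tells all that it offers.
- The arm moves only by the tool step_arm, never from a script. Its argument "steps" is a list of rows, each a list of 2 entries, a list of its own where there are three numbers: the shift along the tool's x, y, z in cm, then the turn, a rotation vector about the tool's x, y, z in degrees. A call has 1 to 12 rows; each row shifts and turns the commanded pose from where the row before left it, along the tool's axes as they then stand; what a row does not reach is not made up. A row lasts 1/8 s, in which the tool goes at most 62.5 mm and 10.7 degrees, less where a joint would pass 70% of its speed; a pose out of reach is approached as far as the arm can. A call with a gripper value outside its range is refused whole. "claw" is the opening, from -1 (shut) to 1 (fully open), set as the call begins (left out, the last holds). The fingers move at their own pace and stop on an object; "grip_force" is the grip in N (left out, the last holds). Time passes only in rows, so rows that do not move let the fingers close. It gives the time, the measured TCP pose, the force, the opening and the grip force at its end, in the units of the state.
- sensors.get_state(): the state, without advancing time (a new reading comes with each control period).
- vision.snapshot(name): name is "scene" or "top" or "wrist"; returns a dict with "img" (420x560x3 uint8, red, green, blue), "fx", "fy", "cx", "cy" (pixels), "k1" (the pictures are not rectified: a ray, as slopes to the right and down, at radius r is drawn at 1 + k1 r^2 times it, then the intrinsics apply), "position" and "rotation" of the camera in the world. Camera axes: x right, y down, z forward; pixel columns grow to the right and rows downward; lengths in m; the calibration is good to about 2 mm. A picture is of the moment at which its call begins. There is no depth.
- finish_job(): hands the job in; it is judged then, once.
The state is a dict: "clock": time; "q": joint angles; "qd": joint speeds; "joint_torque": joint torques, N m; "tool_pos": TCP position; "eef_rot": TCP orientation; "contact_force": force on the tool from outside, world axes, zero at the start; "moment": the same for the moment, N m; "opening": opening from 0.0 (shut) to 1.0 (fully open); "finger_force": force on a finger pad.
Only numpy, scipy, OpenCV 4.12 (cv2) and the standard library are available. Lean on these libraries where they do the work, as an engineer would, in place of code of your own. Each camera call takes 0.05 s, during which the arm holds its last target. There are 200 camera calls.

TASK

Push the counterweighted gate arm up from below, past its balance point, until it stands raised by itself. Then push the small parcel along the lane, through the open gate, until it lies squarely up against the end stop. Only push with the fingers: do not lift the parcel, and leave the mug, the tape measure and the ring of tape where they are.

Things in the scene. Friction and masses are not known exactly. Their poses are not given: they have to be found in the camera images.
- lane: Fixed grey lane board, 140 x 470 x 8 mm. Origin: on the bench under its centre line, in the gate's plane. +y runs along the lane to the parcel's start, -y is the way the parcel goes; +x points across it, away from the robot. Board: y -220 to +250 mm, top 8 mm up. Side rails, tops 20 mm up, leave x -54 to +54 mm free. Gate post: 72 x 12 mm, 221 mm tall, at x 180, y 28 mm.
- gate_pivot (a point): Point on the gate's hinge axis, 115 mm above the bench, at x = 180, y = 0 mm of the lane's frame. The hinge axis is the lane's y axis direction.
- gate_end (a point): Where to push the gate arm up: a point on its centre line, 245 mm from the pivot, 45 mm from its tip; moves with the arm. The arm is a round aluminium bar 18 mm in diameter (rubber band 21 mm near the tip). Lowered, it lies level across the lane from the pivot towards the robot, centre line 115 mm above the bench. Its last 85 mm are bare, with open space below.
- gate_plate (a point): Middle of the lower edge of the grey plate (76 mm long, 4 mm thick) that hangs under the arm and stops the parcel: 128 to 204 mm from the pivot, lower edge 66 mm below the arm's centre line (49 mm above the bench when lowered). Moves with the arm; raised, the plate stands on the robot's side of the bar.
- gate (a joint): Angle of the gate arm, rad: 0 lowered (level), 1.75 fully raised (just past upright, on its stop pin). A steel counterweight disc above the pivot puts the balance point at about 0.82: below it the arm sinks back to 0, beyond it the arm goes on up to 1.75 by itself in a second or two (damped hinge) and stays. Lifting it at the free end takes 1 to 2 N.
- end_stop (a point): Middle of the end stop's face towards the parcel, at the board's top: x = 0, y = -200 mm of the lane's frame. The stop is an upright steel plate across the lane, 108 mm wide, 5 mm thick, 45 mm tall above the board.
- parcel: Loose cardboard box, 71 mm (its x) by 104 mm (its y) by 61 mm tall, about 0.25 kg, standing on the lane before the gate, long side along the lane. Origin: centre of its underside, z up.
- mug: Blue and white mug, 78 x 112 x 92 mm, loose bystander. Origin: centre of its underside.
- tape_measure: Yellow and black tape measure, 41 x 83 x 62 mm, loose bystander. Origin: centre of its underside.
- tape_ring: Ring of masking tape lying flat, 100 mm across, 25 mm tall, loose bystander. Origin: centre of its underside.

How it is judged:
By the outcome, as a careful person would: the job done as asked, in the order asked, and still so for the second after the job is handed in, with the robot touching nothing.
It also fails if it takes over 58 s, if anything falls off the work surface, if the arm or the gripper's body presses on something with over 40 N, if the wrist force passes 120 N, or if a joint passes its speed limit or range.

## Working session

There is one attempt and no reset: what is moved stays moved. The work goes in short steps, Python scripts to look and compute and a tool call to move; the robot and the scene stay as the last step left them, time stands still between calls to the robot, and variables do not carry over. Pictures are saved under pics/ and viewed, at most 10 in all, crops included, and the job is handed in when it is done.

Besides the shell and the picture viewer there is one more tool, called after "Call:" as a command line: name --argument value ..., lists and objects as JSON in quotes. step_arm: Moves the arm, as the interface text tells. Its arguments: {"type":"object","properties":{"steps":{"type":"array"},"claw":{"type":"number"},"grip_force":{"type":"number"}},"required":["steps"]}

```bash
mkdir -p pics; cat > h.py <<'E'
import numpy as np, cv2
from plant import sensors, vision, finish_job, r
def cam(s):
    K=np.array([[s["fx"],0,s["cx"]],[0,s["fy"],s["cy"]],[0,0,1.]]); R=np.array(s["rotation"]); 
    if R.size==4:
        from scipy.spatial.transform import Rotation as Ro; R=Ro.from_quat(R).as_matrix()
    return K,np.array([s["k1"],0,0,0,0.]),R.reshape(3,3),np.array(s["position"])
def ray(s,uv,z):
    K,d,R,p=cam(s); n=cv2.undistortPoints(np.array([[uv]],float),K,d)[0,0]
    v=R@np.array([n[0],n[1],1]); return p+v*(z-p[2])/v[2]
def proj(s,X):
    K,d,R,p=cam(s); X=np.atleast_2d(X)
    return cv2.projectPoints(X.astype(float),cv2.Rodrigues(R.T)[0],-R.T@p,K,d)[0][:,0]
def save(s,f): cv2.imwrite("pics/"+f,cv2.cvtColor(s["img"],cv2.COLOR_RGB2BGR))
E
python3 - <<'E'
from h import *
import pickle
for n in ["top","scene"]:
    s=vision.snapshot(n); save(s,n+"1.png"); pickle.dump(s,open(n+".pkl","wb")); print(n,s["position"],s["rotation"],s["fx"],s["k1"])
st=sensors.get_state(); print(st,r.tip_extent)
E
```

```text
top [ 0.30973101 -0.07033027  1.35003832] [ 0.70950687 -0.69944452  0.05789079 -0.06345092] 417.02537834070364 -0.0264866615190445
scene [0.00414266 0.76072889 0.55080733] [-0.24713806  0.80664467 -0.51694313  0.14497225] 400.01243666092216 0.009123538406874878
{'clock': 0.1, 'q': array([ 1.15185318,  0.68989488, -0.19449597,  1.56621698,  0.15727117,
        0.902496  , -0.21508968]), 'qd': array([ 1.83732194e-04, -1.75817380e-03, -7.84912924e-04, -3.36309341e-03,
       -1.29695621e-03, -2.11327341e-05,  6.06001779e-04]), 'joint_torque': array([-3.43065927e-03, -5.28498244e+01, -1.27168044e+00, -1.53838331e+01,
       -5.26007975e-02,  1.94265514e-03,  3.46951447e-05]), 'tool_pos': array([ 0.27312391, -0.56157908,  0.25699899]), 'eef_rot': array([ 9.74481550e-01,  2.24466131e-01, -2.36530047e-04, -7.79673951e-04]), 'contact_force': array([-1.42413493,  0.34931497,  0.16744863]), 'moment': array([ 0.01172932,  0.00458367, -0.00595901]), 'finger_force': 0.0, 'opening': 1.0005096766481427} 0.019
```

View pics/top1.png

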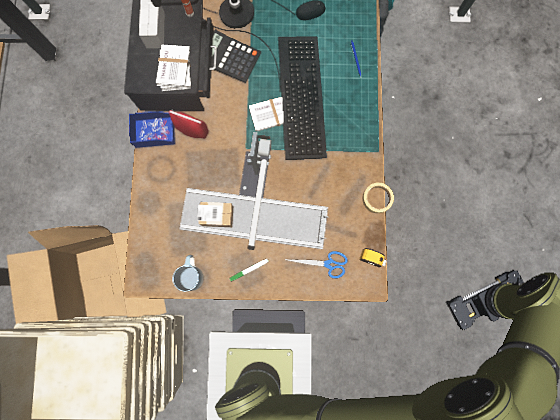

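View pics/scene1.png

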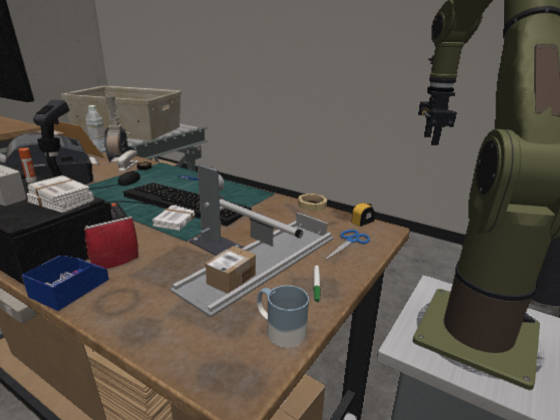

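The top view shows the lane from (185,209) to (324,227), the parcel at about (214,213), the gate bar from (263,150) to (251,247), the mug at (187,275), the tape measure at (373,257) and the ring at (379,198). The scene view agrees with it.

```bash
python3 - <<'E'
from h import *
import pickle
s=pickle.load(open("top.pkl","rb"))
im=cv2.cvtColor(s["img"],cv2.COLOR_RGB2BGR)[130:270,170:340]
cv2.imwrite("pics/c1.png",cv2.resize(im,None,fx=4.7,fy=4.2 if 0 else 4.2857*0+4.7*0+4.25,interpolation=cv2.INTER_CUBIC))
P=[ray(s,p,0.012) for p in [(188,189),(182,229),(321,247),(327,207)]]
print(np.round(P,3))
E
```

```text
[[ 0.607  0.245  0.012]
 [ 0.474  0.258  0.012]
 [ 0.422 -0.192  0.012]
 [ 0.553 -0.212  0.012]]
```

View pics/c1.png

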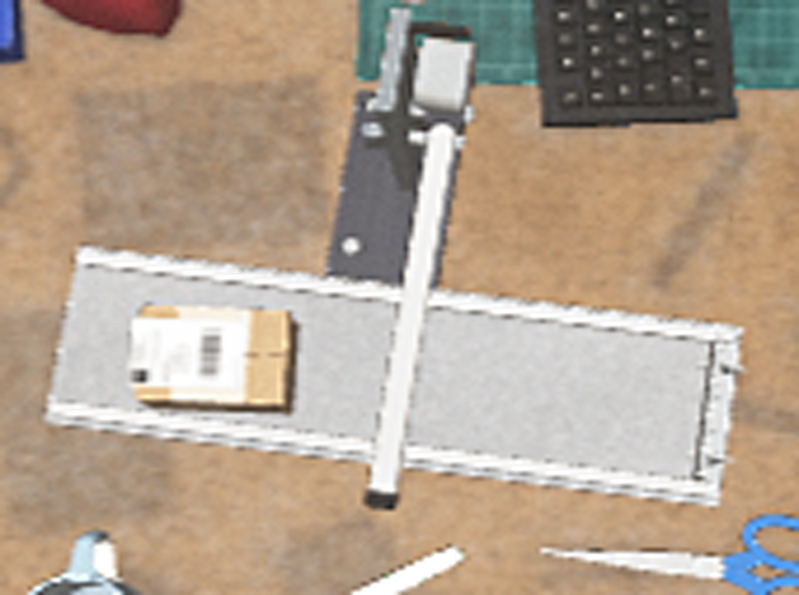

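The crop shows rail corners at about (78,248), (48,420), (742,328) and (718,500), the gate tip at (380,498), the end stop on the right, and the parcel yawed a few degrees relative to the lane. I'll fit the poses next.

```bash
cat > fit.py <<'E'
from h import *
import pickle
from scipy.optimize import least_squares
s=pickle.load(open("top.pkl","rb"))
C=lambda u,v:(170+u/4.7-.4,130+v/4.25-.4)
def T(p,X):
    c,q=np.cos(p[2]),np.sin(p[2]); X=np.atleast_2d(X).astype(float)
    return np.c_[p[0]+c*X[:,0]-q*X[:,1],p[1]+q*X[:,0]+c*X[:,1],X[:,2]]
L=np.array([[.07,.25,.02],[-.07,.25,.02],[.07,-.22,.02],[-.07,-.22,.02],[-.110,0,.115]])
uv=np.array([C(*a) for a in [(78,248),(48,420),(742,328),(718,500),(380,504)]])
f=least_squares(lambda p:(proj(s,T(p,L))-uv).ravel(),[.5,.03,.1]); lane=f.x
print("lane",lane.round(4),np.round(f.fun,1))
E
python3 - <<'E'
from fit import *
# parcel by matching a fit of silhouette: non-grey/brown/white mask hull vs projected hull
h=np.array([[a,b,z] for z in(.008,.069) for a in(-.0355,.0355) for b in(-.052,.052)])
def hull(p): return cv2.convexHull((proj(s,T(p,h))).astype(np.float32))
top=np.array([C(*a) for a in [(137,307),(293,310)]])  # far corners of the top
q=np.array([[.0355,.052,.069],[.0355,-.052,.069]])
g=least_squares(lambda p:(proj(s,T(p,q))-top).ravel(),[.5,.15,.05]); print("parcel",g.x.round(4),g.fun.round(1))
p=g.x; im=cv2.cvtColor(s["img"],cv2.COLOR_RGB2BGR)
big=cv2.resize(im[130:270,170:340],None,fx=4.7,fy=4.25,interpolation=cv2.INTER_CUBIC)
M=lambda P:((P-[170-.4,130-.4])*[4.7,4.25]).astype(int)
for z in(.008,.069):
  cv2.polylines(big,[M(proj(s,T(p,[[.0355,.052,z],[.0355,-.052,z],[-.0355,-.052,z],[-.0355,.052,z]])))],True,(0,0,255) if z>.05 else (255,0,0),1)
cv2.polylines(big,[M(proj(s,T(lane,L[[0,1,3,2]])))],True,(0,200,0),1)
cv2.polylines(big,[M(proj(s,T(lane,[[.18,0,.115],[-.11,0,.115]])))],False,(255,0,255),1)
cv2.imwrite("pics/c2.png",big)
d=p-lane;c,n=np.cos(lane[2]),np.sin(lane[2]);print("parcel in lane",c*d[0]+n*d[1],-n*d[0]+c*d[1],np.degrees(d[2]))
print("gate_end",T(lane,[-.065,0,.115]))
E
```

```text
lane [ 0.5133  0.0117 -0.1197] [-0.5 -1.3 -1.6  0.3  0.8 -1.3  0.9  1.   0.4  1. ]
parcel [ 0.5174  0.144  -0.0081] [ 0.1  0.  -0.1 -0. ]
parcel in lane -0.011679394299883674 0.13183678256771797 6.395965978016833
gate_end [[0.44875318 0.01950672 0.115     ]]
```

View pics/c2.png

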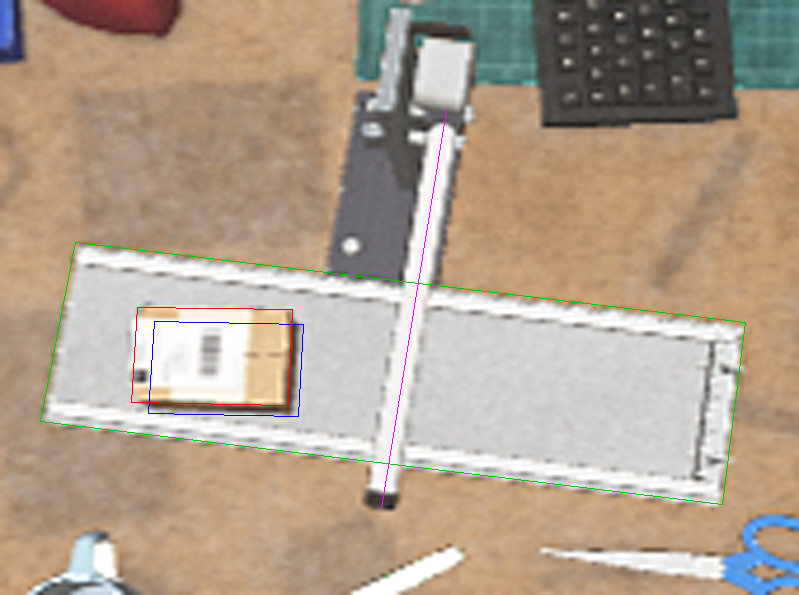

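Call:
step_arm --steps '[[[0,0,-2],[0,0,-10]],[[0,0,0],[0,0,-10]],[[0,0,0],[0,0,-10]],[[0,0,0],[0,0,-10]],[[0,0,0],[0,0,-10]],[[0,0,0],[0,0,-7]]]' --claw -1

```text
clock: 0.85
tool_pos: [0.2731, -0.5618, 0.2772]
eef_rot: [0.748, 0.664, 0.0, -0.001]
contact_force: [-0.7, 1.0, -0.8]
opening: 0.346
finger_force: 0.0
```

The overlay matches to a few mm. Next I'll move towards the gate's -y side and start tilting.

Call:
step_arm --steps '[[[5,1.5,0],[0,0,0]],[[5,1.5,0],[0,0,0]],[[5,1.5,0],[0,0,0]],[[5,1.5,0],[0,0,0]],[[5,1.5,0],[0,0,0]],[[5,1.5,0],[0,0,0]],[[0,0,0],[0,10,0]],[[0,0,0],[0,10,0]],[[0,0,0],[0,10,0]],[[0,0,0],[0,10,0]],[[0,0,0],[0,10,0]]]'

```text
clock: 2.22
tool_pos: [0.3995, -0.2763, 0.2777]
eef_rot: [0.679, 0.599, 0.319, -0.281]
contact_force: [-0.5, -0.1, -0.1]
opening: 0.008
finger_force: 0.0
```

```bash
python3 - <<'E'
from h import *
from scipy.spatial.transform import Rotation as Ro
st=sensors.get_state(); print(st["q"].round(2)); print(Ro.from_quat(st["eef_rot"]).as_matrix().round(2),st["tool_pos"])
E
```

```text
[ 1.28  0.92 -0.8   1.61 -0.16  1.25  0.54]
[[ 0.08  0.99  0.1 ]
 [ 0.63 -0.12  0.76]
 [ 0.77  0.   -0.64]] [ 0.39952042 -0.27625648  0.27771841]
```

Call:
step_arm --steps '[[[0,0,0],[0,10,0]],[[0,0,0],[0,10,0]],[[0,0,0],[0,3,0]],[[0,0,0],[0,0,0]]]'

```text
clock: 2.72
tool_pos: [0.3996, -0.2751, 0.2773]
eef_rot: [0.602, 0.532, 0.445, -0.394]
contact_force: [-0.3, 0.8, -0.5]
opening: 0.008
finger_force: 0.0
```

```bash
cat > m.py <<'E'
from h import *
import sys
from scipy.spatial.transform import Rotation as Ro
st=sensors.get_state(); R=Ro.from_quat(st["eef_rot"]).as_matrix(); print(st["q"].round(2)); print(R.round(2),st["tool_pos"].round(4))
p=st["tool_pos"]
for a in sys.argv[1:]:
    t=np.array(eval(a)); print(a,"tool cm",(R.T@(t-p)*100).round(1)); p=t
E
python3 m.py "(.442,-.14,.15)" "(.442,-.09,.075)" "(.452,.02,.075)" "(.465,.02,.20)" "(.56,.02,.31)"
```

```text
[ 1.34  1.14 -0.86  1.51 -0.3   1.45  0.59]
[[ 0.04  0.99  0.12]
 [ 0.29 -0.12  0.95]
 [ 0.96 -0.   -0.29]] [ 0.3996 -0.2751  0.2773]
(.442,-.14,.15) tool cm [-8.1  2.6 17. ]
(.442,-.09,.075) tool cm [-5.7 -0.6  6.9]
(.452,.02,.075) tool cm [ 3.2 -0.4 10.6]
(.465,.02,.20) tool cm [12.   1.3 -3.5]
(.56,.02,.31) tool cm [10.9  9.4 -2.1]
```

Call:
step_arm --steps '[[[-2.0,0.6,4.2],[0,0,0]],[[-2.0,0.6,4.2],[0,0,0]],[[-2.0,0.6,4.3],[0,0,0]],[[-2.0,0.6,4.3],[0,0,0]],[[0,0,0],[0,0,0]]]'

```text
clock: 3.35
tool_pos: [0.4402, -0.137, 0.1522]
eef_rot: [0.6, 0.534, 0.444, -0.395]
contact_force: [0.5, -0.6, -0.1]
opening: 0.004
finger_force: 0.0
```

```bash
python3 m.py "(.442,-.09,.075)" "(.452,.02,.075)"; python3 -c "
from h import *
s=vision.snapshot('scene');save(s,'s2.png')"
```

```text
[ 1.19  1.31 -0.86  1.75 -0.3   1.01  0.69]
[[ 0.03  0.99  0.11]
 [ 0.29 -0.12  0.95]
 [ 0.96  0.   -0.29]] [ 0.4402 -0.137   0.1522]
(.442,-.09,.075) tool cm [-6.  -0.4  6.7]
(.452,.02,.075) tool cm [ 3.2 -0.3 10.6]
```

View pics/s2.png

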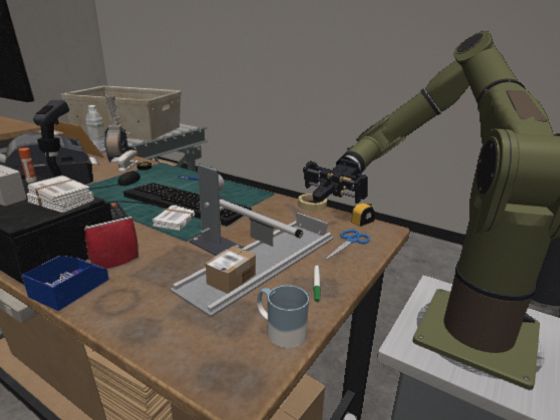

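The picture shows the gripper, nearly level, at (340,185), clear of the end stop (312,225) and pointing towards the gate tip (299,233). I'll go in closer, descend, then move under the bar.

Call:
step_arm --steps '[[[1.4,0,4.6],[0,0,0]],[[1.4,0,4.6],[0,0,0]],[[-3.7,0,1.1],[0,0,0]],[[-3.6,0,1.1],[0,0,0]],[[0,0,0],[0,0,0]]]'

```text
clock: 4.03
tool_pos: [0.4529, -0.0465, 0.0743]
eef_rot: [0.604, 0.532, 0.445, -0.393]
contact_force: [-0.1, 1.0, 0.5]
opening: 0.004
finger_force: 0.0
```

```bash
python3 m.py "(.45,.019,.075)" "(.454,.019,.155)" "(.476,.019,.225)" "(.52,.017,.285)" "(.59,.013,.33)"
```

```text
[ 1.09  1.46 -0.86  1.85 -0.31  0.72  0.76]
[[ 0.04  0.99  0.12]
 [ 0.29 -0.13  0.95]
 [ 0.96 -0.   -0.29]] [ 0.4529 -0.0465  0.0743]
(.45,.019,.075) tool cm [ 2.  -1.1  6.2]
(.454,.019,.155) tool cm [ 7.7  0.4 -2.3]
(.476,.019,.225) tool cm [ 6.8  2.2 -1.8]
(.52,.017,.285) tool cm [ 5.8  4.4 -1.4]
(.59,.013,.33) tool cm [ 4.4  7.  -0.9]
```

Call:
step_arm --steps '[[[1.0,-0.5,3.1],[0,0,0]],[[1.0,-0.5,3.1],[0,0,0]],[[0,0,0],[0,0,0]],[[1.5,0,-0.4],[0,0,0]],[[1.5,0,-0.4],[0,0,0]]]'

```text
clock: 4.65
tool_pos: [0.4514, 0.0204, 0.1083]
eef_rot: [0.603, 0.532, 0.446, -0.392]
contact_force: [0.0, -1.7, -1.1]
opening: 0.007
finger_force: 1.0
```

```bash
python3 m.py "(.449,.019,.15)" "(.460,.018,.19)" "(.482,.016,.24)" "(.512,.012,.28)" "(.546,.008,.31)" "(.58,.004,.33)"; python3 -c "
from h import *
s=vision.snapshot('scene');save(s,'s3.png')"
```

```text
[ 1.04  1.44 -0.95  2.   -0.38  0.53  0.74]
[[ 0.04  0.99  0.12]
 [ 0.29 -0.13  0.95]
 [ 0.96  0.   -0.29]] [0.4514 0.0204 0.1083]
(.449,.019,.15) tool cm [ 3.9 -0.2 -1.4]
(.460,.018,.19) tool cm [ 3.8  1.1 -1.1]
(.482,.016,.24) tool cm [ 4.8  2.2 -1.4]
(.512,.012,.28) tool cm [ 3.8  3.  -1.2]
(.546,.008,.31) tool cm [ 2.9  3.4 -0.9]
(.58,.004,.33) tool cm [ 1.9  3.4 -0.6]
```

View pics/s3.png

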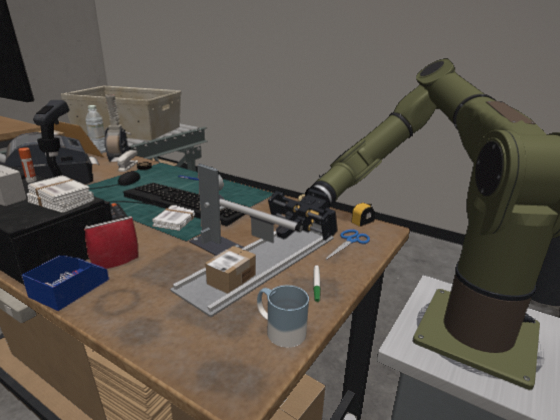

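The fingers at (290,222) are under the bar near its tip and the force shows contact, so I'll lift.

Call:
step_arm --steps '[[[2.0,-0.1,-0.7],[0,0,0]],[[2.0,-0.1,-0.7],[0,0,0]],[[1.9,0.5,-0.6],[0,0,0]],[[1.9,0.6,-0.5],[0,0,0]],[[1.6,0.7,-0.5],[0,0,0]],[[1.6,0.7,-0.5],[0,0,0]],[[1.6,0.8,-0.4],[0,0,0]]]'

```text
clock: 5.58
tool_pos: [0.4817, 0.0178, 0.2402]
eef_rot: [0.602, 0.532, 0.446, -0.394]
contact_force: [1.1, -1.0, -0.6]
opening: 0.005
finger_force: 0.3
```

```bash
python3 m.py  "(.512,.012,.28)" "(.546,.008,.31)" "(.58,.004,.33)" "(.60,.002,.34)"
```

```text
[ 1.03  1.21 -1.05  1.98 -0.48  0.66  0.61]
[[ 0.04  0.99  0.12]
 [ 0.29 -0.12  0.95]
 [ 0.96 -0.   -0.29]] [0.4817 0.0178 0.2402]
(.512,.012,.28) tool cm [ 3.8  3.1 -1.4]
(.546,.008,.31) tool cm [ 2.9  3.4 -0.9]
(.58,.004,.33) tool cm [ 1.9  3.4 -0.6]
(.60,.002,.34) tool cm [ 1.   2.  -0.2]
```

Call:
step_arm --steps '[[[1.9,1.5,-0.7],[0,0,0]],[[1.9,1.6,-0.7],[0,0,0]],[[1.5,1.7,-0.5],[0,0,0]],[[1.4,1.7,-0.4],[0,0,0]],[[1.0,1.7,-0.3],[0,0,0]],[[0.9,1.7,-0.3],[0,0,0]],[[0,0,0],[0,0,0]]]'

```text
clock: 6.45
tool_pos: [0.58, 0.0037, 0.3313]
eef_rot: [0.602, 0.533, 0.446, -0.394]
contact_force: [-0.0, -0.2, -0.3]
opening: 0.007
finger_force: 0.0
```

```bash
python3 m.py "(.40,.02,.33)" "(.52,.25,.33)"; python3 -c "
from h import *
s=vision.snapshot('scene');save(s,'s4.png')"
```

```text
[ 0.93  1.08 -1.05  1.68 -0.51  0.9   0.42]
[[ 0.03  0.99  0.12]
 [ 0.29 -0.12  0.95]
 [ 0.96  0.   -0.29]] [0.58   0.0037 0.3313]
(.40,.02,.33) tool cm [ -0.2 -18.1  -0.5]
(.52,.25,.33) tool cm [ 7.1  9.1 23.2]
```

View pics/s4.png

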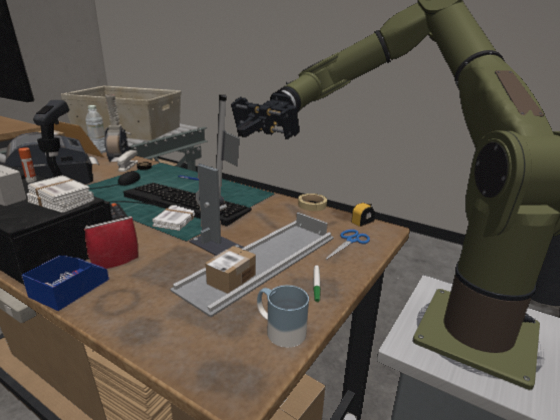

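The bar now stands upright by itself at (222,100)–(215,170), with its plate towards the robot and the gripper clear of it. I'll retreat towards the robot and untilt the tool.

Call:
step_arm --steps '[[[0,-5,0],[0,0,0]],[[0,-5,0],[0,0,0]],[[0,-5,0],[0,-10,0]],[[0,0,0],[0,-10,0]],[[0,0,0],[0,-10,0]],[[0,0,0],[0,-10,0]],[[0,0,0],[0,-10,0]],[[0,0,0],[0,-10,0]],[[0,0,0],[0,-10,0]],[[0,0,0],[0,-3,0]],[[0,0,0],[0,0,0]]]' --claw 0.3

```text
clock: 7.88
tool_pos: [0.429, 0.0227, 0.3294]
eef_rot: [0.748, 0.664, -0.001, -0.001]
contact_force: [0.7, 0.1, 0.1]
opening: 0.651
finger_force: 0.0
```

```bash
python3 m.py "(.535,.238,.30)" "(.535,.238,.10)" "(.535,.238,.045)"; python3 -c "
from fit import *
print(ray(s,(187,275),.06),ray(s,(373,257),.04),ray(s,(379,198),.02))"
```

```text
[ 0.14  0.35 -0.41  2.01  0.19  0.82 -0.5 ]
[[ 0.12  0.99 -0.  ]
 [ 0.99 -0.12  0.  ]
 [-0.   -0.   -1.  ]] [0.429  0.0227 0.3294]
(.535,.238,.30) tool cm [22.6  8.   2.9]
(.535,.238,.10) tool cm [ 0.  0. 20.]
(.535,.238,.045) tool cm [0.  0.  5.5]
lane [ 0.5133  0.0117 -0.1197] [-0.5 -1.3 -1.6  0.3  0.8 -1.3  0.9  1.   0.4  1. ]
[0.32623665 0.22308872 0.06      ] [ 0.39072511 -0.35197939  0.04      ] [ 0.58335611 -0.38018602  0.02      ]
```

Call:
step_arm --steps '[[[4.5,1.5,0],[0,0,0]],[[4.5,1.5,0],[0,0,0]],[[4.5,1.5,0],[0,0,0]],[[4.5,1.5,0],[0,0,0]],[[4.5,1.5,3],[0,0,0]],[[0,0,5],[0,0,0]],[[0,0,5],[0,0,0]],[[0,0,5],[0,0,0]],[[0,0,5],[0,0,0]],[[0,0,0],[0,0,0]]]' --claw -0.3

```text
clock: 9.12
tool_pos: [0.5296, 0.232, 0.0961]
eef_rot: [0.75, 0.661, -0.005, -0.001]
contact_force: [-0.2, -0.1, 0.6]
opening: 0.346
finger_force: 0.0
```

```bash
python3 m.py "(.530,.238,.045)"; python3 -c "
from h import *
s=vision.snapshot('scene');save(s,'s5.png')"
```

```text
[-0.34  0.87 -0.26  1.82  0.41  0.52 -1.  ]
[[ 0.12  0.99 -0.01]
 [ 0.99 -0.13 -0.  ]
 [-0.01 -0.01 -1.  ]] [0.5296 0.232  0.0961]
(.530,.238,.045) tool cm [0.6 0.  5.1]
```

View pics/s5.png

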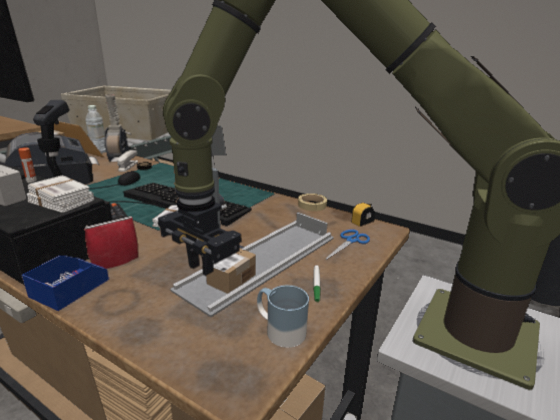

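The fingers at (205,260) are just behind the parcel (232,268). I'll descend and start the push.

Call:
step_arm --steps '[[[0.6,0,2.5],[0,0,0]],[[0,0,2.6],[0,0,0]],[[0,0,0],[0,0,0]],[[-1.2,0,0],[0,0,0]],[[-1.2,0,0],[0,0,0]],[[-1.2,0,0],[0,0,0]],[[-1.2,0,0],[0,0,0]],[[-1.2,0,0],[0,0,0]],[[-1.2,0,0],[0,0,0]],[[-1.2,0,0],[0,0,0]]]'

```text
clock: 10.42
tool_pos: [0.5226, 0.1575, 0.0488]
eef_rot: [0.749, 0.662, 0.0, -0.0]
contact_force: [0.3, 2.4, 2.4]
opening: 0.351
finger_force: 1.2
```

```bash
python3 m.py;  python3 - <<'E'
from fit import *
import pickle
t=vision.snapshot("top"); pickle.dump(t,open("top2.pkl","wb"))
im=cv2.cvtColor(t["img"],cv2.COLOR_RGB2BGR)[130:270,170:340]
cv2.imwrite("pics/c6.png",cv2.resize(im,None,fx=4.7,fy=4.25,interpolation=cv2.INTER_CUBIC))
E
```

```text
[-0.26  0.92 -0.19  1.93  0.49  0.33 -0.97]
[[ 0.12  0.99  0.  ]
 [ 0.99 -0.12  0.  ]
 [ 0.   -0.   -1.  ]] [0.5226 0.1575 0.0488]
lane [ 0.5133  0.0117 -0.1197] [-0.5 -1.3 -1.6  0.3  0.8 -1.3  0.9  1.   0.4  1. ]
```

View pics/c6.png

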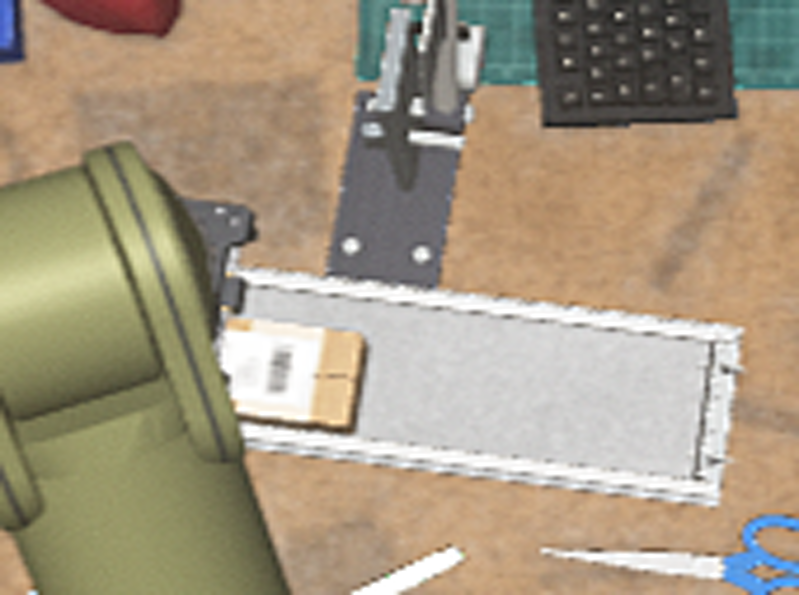

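The parcel, now at (290,378), is square to the lane and the gate stays up. I'll continue pushing.

Call:
step_arm --steps '[[[-1.3,0,0],[0,0,0]],[[-1.3,0,0],[0,0,0]],[[-1.3,0,0],[0,0,0]],[[-1.3,0,0],[0,0,0]],[[-1.3,0,0],[0,0,0]],[[-1.3,0,0],[0,0,0]],[[-1.3,0,0],[0,0,0]],[[-1.3,0,0],[0,0,0]],[[-1.3,0,0],[0,0,0]],[[-1.3,0,0],[0,0,0]],[[-1.3,0,0],[0,0,0]],[[-1.3,0,0],[0,0,0]]]'

```text
clock: 11.98
tool_pos: [0.5035, 0.0024, 0.0488]
eef_rot: [0.749, 0.662, -0.0, 0.0]
contact_force: [0.5, 1.4, -0.5]
opening: 0.352
finger_force: 0.4
```

```bash
python3 m.py "(.4933,-.0717,.045)"
```

```text
[ 0.    0.9  -0.16  2.06  0.61  0.22 -0.82]
[[ 0.12  0.99  0.  ]
 [ 0.99 -0.12 -0.  ]
 [-0.    0.   -1.  ]] [0.5035 0.0024 0.0488]
(.4933,-.0717,.045) tool cm [-7.5 -0.1  0.4]
```

Call:
step_arm --steps '[[[-1.2,0,0],[0,0,0]],[[-1.2,0,0],[0,0,0]],[[-1.2,0,0],[0,0,0]],[[-1.2,0,0],[0,0,0]],[[-0.8,0,0],[0,0,0]],[[-0.5,0,0],[0,0,0]],[[-0.4,0,0],[0,0,0]],[[-0.3,0,0],[0,0,0]]]'

```text
clock: 12.98
tool_pos: [0.4953, -0.0642, 0.0488]
eef_rot: [0.749, 0.662, 0.0, -0.0]
contact_force: [-0.3, 0.8, -0.3]
opening: 0.351
finger_force: 0.5
```

Call:
step_arm --steps '[[[-0.2,0,0],[0,0,0]],[[-0.2,0,0],[0,0,0]]]'

```text
clock: 13.22
tool_pos: [0.4948, -0.0681, 0.0488]
eef_rot: [0.749, 0.662, 0.0, 0.0]
contact_force: [-0.6, 1.1, -0.4]
opening: 0.348
finger_force: 0.5
```

Call:
step_arm --steps '[[[-0.2,0,0],[0,0,0]],[[-0.2,0,0],[0,0,0]]]'

```text
clock: 13.48
tool_pos: [0.4943, -0.0723, 0.0488]
eef_rot: [0.749, 0.662, 0.0, 0.0]
contact_force: [0.8, 0.3, -0.6]
opening: 0.35
finger_force: 0.5
```

Call:
step_arm --steps '[[[-0.2,0,0],[0,0,0]],[[-0.1,0,0],[0,0,0]]]'

```text
clock: 13.72
tool_pos: [0.4941, -0.0742, 0.0488]
eef_rot: [0.749, 0.662, 0.001, -0.0]
contact_force: [0.8, 5.1, 0.2]
opening: 0.348
finger_force: 2.4
```

Call:
step_arm --steps '[[[-0.1,0,0],[0,0,0]],[[-0.1,0,0],[0,0,0]],[[0,0,0],[0,0,0]]]'

```text
clock: 14.1
tool_pos: [0.4941, -0.0742, 0.0488]
eef_rot: [0.749, 0.663, 0.002, -0.001]
contact_force: [-0.9, 8.4, 1.1]
opening: 0.351
finger_force: 3.9
```

The tool is pressed firmly against the stop. I'll back off along the lane, rise, move away, and check.

Call:
step_arm --steps '[[[0.5,0,0],[0,0,0]],[[2,0,0],[0,0,0]],[[2,0,0],[0,0,0]],[[0,0,-4],[0,0,0]],[[0,0,-5],[0,0,0]],[[0,0,-5],[0,0,0]],[[1,-3,-5],[0,0,0]],[[3,-4,0],[0,0,0]],[[5,0,0],[0,0,0]],[[5,0,0],[0,0,0]],[[5,0,0],[0,0,0]],[[0,0,0],[0,0,0]]]'

```text
clock: 15.6
tool_pos: [0.4533, 0.1687, 0.2391]
eef_rot: [0.747, 0.664, 0.001, -0.0]
contact_force: [0.2, -0.1, 0.0]
opening: 0.35
finger_force: 0.0
```

```bash
python3 - <<'E'
from fit import *
t=vision.snapshot("top")
im=cv2.cvtColor(t["img"],cv2.COLOR_RGB2BGR)[130:270,230:400]
cv2.imwrite("pics/c7.png",cv2.resize(im,None,fx=4.7,fy=4.25,interpolation=cv2.INTER_CUBIC))
E
```

```text
lane [ 0.5133  0.0117 -0.1197] [-0.5 -1.3 -1.6  0.3  0.8 -1.3  0.9  1.   0.4  1. ]
```

View pics/c7.png

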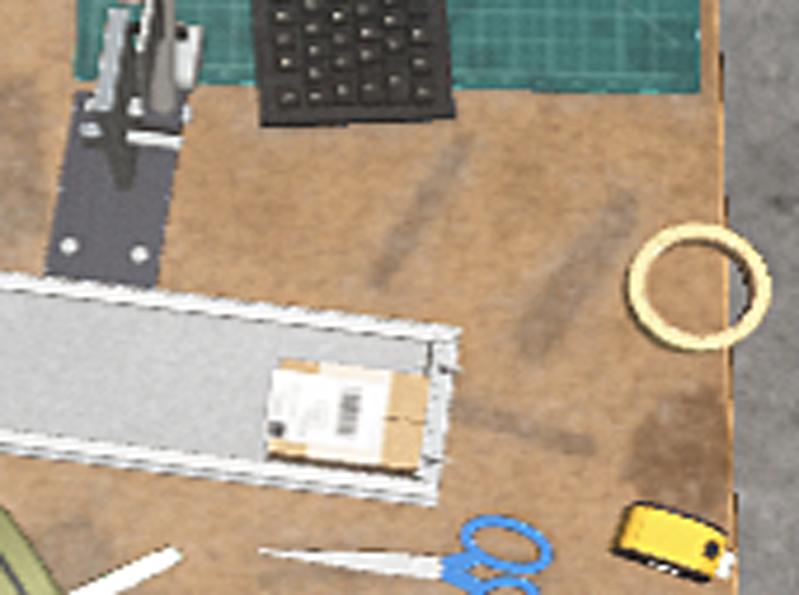

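The parcel at (348,415) lies flush and square against the end stop (430,400). The gate is up, and the ring and tape measure are undisturbed.

```bash
python3 -c "
from plant import finish_job; print(finish_job())"
```

```text
the job is handed in; nothing more can be done
None
```

The job is handed in: the gate stands raised by itself and the parcel lies square against the end stop, with the ring and tape measure unmoved and the mug never approached (though not in the final picture).

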